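# Draw a biscuit tray out of its covered dock with a tray hook

### The job

Take the wooden-handled hook, drop its prong into the brass ring at the front of the covered tray, and draw the tray out with the hook, biscuits and all, until its front bears on the two black buffers of the stop blocks; keep a steady pull of about 10 newtons (never 20) on it there for a second so that it is well seated. Then unhook it and lay the hook down on the bare table, clear of the dock, leaving the tray up against its buffers. Move the tray with the hook only, and leave the nozzle and the cutter beside the dock where they stand.

Things in the scene. Friction and masses are not known exactly. Their poses are not given: they have to be found in the camera images.
- hook_grip (a point): Centre of the handle of the loose tray hook (160 g). Handle: orange-brown wood block 100 long (x) x 26 wide (y) x 30 high, lying flat on the table, this point 15 above its underside. The axes are the hook's: +x along the handle towards the prong, z up. From the handle's +x end a steel rod 8 thick rises to 50 above the underside and bends down into the prong.
- hook_tip (a point): Lower end of the hook's prong: 116 mm ahead (+x) of the handle's centre and 12 mm below it. The prong is a round 8 mm bar, upright, free for 35 mm above this point. Same axes as the handle.
- tray_eye (a point): Centre of the brass ring (eye) that lies level in front of the tray: hole 22 mm across, wire 6 mm thick, 42 mm above the table. Axes are the tray's: -x is the way out of the dock, z up. The prong, dropped through, should reach about 10 to 20 mm below this point; its axis pulls at 7 mm from the ring's centre.
- tray_front (a point): Middle of the outer front wall of the tray (25 mm behind the ring's centre), axes as the ring's. Tray: open dark steel box 140 long x 130 wide x 24 high, walls 3, 0.3 to 0.6 kg with its biscuits extra, loose on the dock's bed, 2 mm of play to either guide rail. It takes 1 to 6 N to drag.
- tray: The tray itself; origin under its centre, 70 mm behind its front, axes as the ring's.
- stop_face (a point): Midway between the two stop blocks, in the plane of the faces that look at the tray; axes as the dock's (-x the way out). Blocks: dark steel, 16 deep (x), 20 wide, 22 high, black knob to 36 mm above the table, each 55 mm to one side; ring and hook pass through the 90 mm gap between them. Behind them (-x) screw stems stick out up to 45 mm, 11 mm above the bed.
- stop: The stop blocks with their buffers; origin on the bed, 11 mm under stop_face. A screw through each block carries a black pad 13 mm across (geom buffer_c0 is one, centre 3 mm behind its face). Both pads stand equally proud of the blocks towards the tray (+x), 4 to 17 mm, set differently each time and not reported: feel for them. Rigid: pulling 1 to 4 mm further gives 20 N.
- dock: Fixed dock. Steel bed 300 x 168 x 6 mm (from 160 mm in front (-x) to 140 mm behind its origin), guide rails along both sides up to 26 mm above the table, clear plastic cover 89 mm high over the part from 29 mm in front of the origin to 140 mm behind, open to -x. Origin on the table; -x is the way out, about the robot's +y (left).
- biscuit_a: Chocolate biscuit with red jam, 38 x 70 x 19 mm, lying loose in the tray; origin at its underside.
- biscuit_b: Plain chocolate biscuit, 35 x 92 x 11 mm, lying loose in the tray; origin at its underside.
- nozzle: Steel piping nozzle, cone 39 mm wide, 50 high, standing loose on the robot's side of the dock; origin at its underside.
- cutter: Steel ring cutter, 64 mm wide, 35 high, standing loose on the robot's side of the dock; origin at its underside.

How it is judged:
On the way, in this order (a step that is already met when the one before it is completed fails the run):
1. the hook's prong is down through the tray's ring (horizontal distance between hook_tip and tray_eye below 0.013 m and z of hook_tip in the frame of tray_eye between -0.034 and -0.004 m), for 0.1 s.
2. the hook's pull holds the tray's front on the buffers with 5 to 20 N for half a second (contact force between tray and stop above 5 N and contact force between hook and tray above 5 N and linear speed of tray below 0.01 m/s), for 0.5 s.
At the end, for the whole second after the job is handed in: The tray's front is within 5 mm of the buffer pads' faces, both biscuits lie in the tray, the hook lies at rest on the bare table (handle centre under 19 mm high), its tip more than 45 mm from the ring's centre (x of buffer_c0 in the frame of tray between -0.078 and -0.07 m and z of biscuit_a in the frame of tray between -0.005 and 0.02 m and horizontal distance between each of biscuit_a, biscuit_b and tray below 0.075 m and z of biscuit_b in the frame of tray between -0.005 and 0.02 m and linear speed of each of tray, hook below 0.01 m/s and height (world z) of hook_grip between 0.008 and 0.019 m and horizontal distance between hook_tip and tray_eye above 0.045 m); the robot touches nothing.
It fails at once if the tray is pulled against its stops with more than 20 N (contact force between tray and stop above 20 N).
It fails at once if the hook strains the tray's ring with more than 25 N (contact force between hook and tray above 25 N).
It fails at once if the robot itself pushes the tray (contact force between any of the fingers, the arm and tray above 1 N).
It fails at once if a biscuit leaves the tray (not (z of biscuit_a in the frame of tray between -0.005 and 0.02 m and horizontal distance between each of biscuit_a, biscuit_b and tray below 0.075 m and z of biscuit_b in the frame of tray between -0.005 and 0.02 m)).
It fails at once if the nozzle or the cutter is moved more than 15 mm (distance of any of nozzle, cutter from where it was at the start of the episode above 0.015 m).
It also fails if it takes over 72 s, if anything falls off the work surface, if the arm or the gripper's body presses on something with over 40 N, if the wrist force passes 120 N, or if a joint passes its speed limit or range.

### The arm

A 6-joint arm with a two-finger parallel gripper is mounted at the origin on the work surface; the furniture and walls round the work are solid. World frame = base frame: x ahead of the robot, y to its left, z up, the work surface at z = 0. Lengths are in m, angles in rad, forces in N, time in s.
With the tool pointing down it reaches from about 0.35 to 0.975 m from the base axis. Payload 4.9 kg.
Tool frame: the origin (TCP) lies where the fingers leave the gripper's body, on its centre line; the fingertips stand 73 mm ahead of it and the grasp point (between the pads) lies 54 mm ahead of it; z points along the fingers, y is the direction in which the jaws open and shut (so a half turn about z gives the same grasp; the last joint's range is limited). The gripper opens to 85 mm and grips with 20 to 120 N. Pads are 22 mm wide; open, the fingers measure 114 mm over their backs; the gripper's body (76 mm by 85 mm) begins 54 mm behind the grasp point. The pads swing forward as they close: fully open they stand 13 mm farther back than shut.
Start: joints at [1.002, 0.053, 1.613, -0, 1.476, -0.119], TCP at [0.272, 0.563, 0.304] pointing down, gripper open.
Joint ranges: [-3.01, 3.01], [-1.01, 2.22], [0.06, 2.58], [-1.02, 4.17], [0.09, 2.62], [-3.14, 3.14]. Speed limits (rad/s): [2.57, 2.57, 3.14, 3.14, 3.14, 3.14].

### API

Orientations are given as a rotation vector (axis times angle).
In Python, from station import monitor, vision, workorder gives the robot as it stands.
- The arm moves only by the tool arm_command, never from a script. Its argument "rows" is text: rows parted by semicolons, each of 6 numbers parted by spaces: the shift along the world's x, y, z in mm, then the turn, a rotation vector about the world's x, y, z in degrees. In form: tx ty tz wx wy wz; .... A call has 1 to 12 rows; each row is the pose to reach, as a shift and turn from the pose measured when the call began; what a row does not reach only later rows make up. A row lasts 1/8 s, in which the tool goes at most 62.5 mm and 10.7 degrees, less where a joint would pass 70% of its speed; a pose out of reach is approached as far as the arm can. A call with a gripper value outside its range is refused whole. "jaw" is the opening, from 0 (shut) to 1 (fully open), set as the call begins (left out, the last holds). The fingers move at their own pace and stop on an object; "squeeze" is the grip in N (left out, the last holds). Time passes only in rows, so rows that repeat a pose let the fingers close. It gives the time, the measured TCP pose, the force and the opening at its end, in the units of the state.
- monitor.get_obs(): the state, without advancing time (a new reading comes with each control period).
- vision.get_image(name): name is "scene" or "side" or "wrist"; returns a dict with "frame" (480x640x3 uint8, red, green, blue), "vfov" (degrees; the focal length in pixels is half the picture's height over the tangent of half this angle, whatever the lens; pixels are square), "cx", "cy" (the principal point, pixels), "distortion" ([k1, k2, p1, p2, k3] as OpenCV has them; the pictures are not rectified), "R" (3x3) and "t" (3): a world point X has camera coordinates R X + t; the wrist camera has in their place "T_tool_cam" (4x4, takes a point from camera to tool coordinates, whose origin is the TCP and whose axes are the flange's). Camera axes: x right, y down, z forward; pixel columns grow to the right and rows downward; lengths in m; the calibration is good to about 2 mm. A picture is of the moment at which its call begins: read the wrist's pose just before it. There is no depth.
- workorder.finish_job(): hands the job in, once; it reports no verdict.
The state is a dict: "t": time; "q": joint angles; "dq": joint speeds; "effort": joint torques, N m; "tool_pos": TCP position; "tool_rot": TCP orientation; "contact_force": force on the tool from outside, world axes, zero at the start; "wrist_torque": the same for the moment, N m; "opening": finger opening in m.
Only numpy, scipy, OpenCV 4.12 (cv2) and the standard library are available. Lean on these libraries where they do the work, as an engineer would, in place of code of your own. Each camera call takes 0.05 s, during which the arm holds its last target. There are 200 camera calls.

## Working session

There is one attempt and no reset: what is moved stays moved. The work goes in short steps, Python scripts to look and compute and a tool call to move; the robot and the scene stay as the last step left them, time stands still between calls to the robot, and variables do not carry over. Pictures are saved under pics/ and viewed, about 8 in all and at most 12, crops included, and the job is handed in when it is done.

Besides the shell and the picture viewer there is one more tool, called as name(argument=value, ...), one argument or row to a line, values as JSON. arm_command: Moves the arm, as the interface text tells. Its arguments: {"type":"object","properties":{"rows":{"type":"string"},"jaw":{"type":"number"},"squeeze":{"type":"number"}},"required":["rows"]}

```bash
ls; mkdir -p pics
cat > h.py <<'E'
import numpy as np, cv2, pickle
from scipy.spatial.transform import Rotation as Ro
from station import monitor, vision, workorder
def grab(n,tag):
    o=monitor.get_obs(); d=vision.get_image(n)
    f=240/np.tan(np.radians(d["vfov"])/2)
    K=np.array([[f,0,d["cx"]],[0,f,d["cy"]],[0,0,1]])
    if "T_tool_cam" in d:
        T=np.eye(4);T[:3,:3]=Ro.from_rotvec(o["tool_rot"]).as_matrix();T[:3,3]=o["tool_pos"]
        W=np.linalg.inv(T@np.array(d["T_tool_cam"])); R,t=W[:3,:3],W[:3,3]
    else: R,t=np.array(d["R"]),np.array(d["t"])
    c=dict(K=K,D=np.array(d["distortion"],float),R=R,t=t)
    pickle.dump(c,open(f"pics/{tag}.pkl","wb"))
    cv2.imwrite(f"pics/{tag}.png",d["frame"][:,:,::-1]); return c
def load(tag): return pickle.load(open(f"pics/{tag}.pkl","rb"))
def ray(c,p):
    u=cv2.undistortPoints(np.array([[p]],float),c["K"],c["D"])[0,0]
    d=c["R"].T@np.array([u[0],u[1],1]); return -c["R"].T@c["t"], d/np.linalg.norm(d)
def plane(tag,p,z):
    o,d=ray(load(tag),p); return o+d*(z-o[2])/d[2]
def tri(*obs):
    A=np.zeros((3,3));b=np.zeros(3);L=[]
    for tag,p in obs:
        o,d=ray(load(tag),p);M=np.eye(3)-np.outer(d,d);A+=M;b+=M@o;L.append((o,M))
    x=np.linalg.solve(A,b); return x,[round(1e3*np.linalg.norm(M@(x-o)),1) for o,M in L]
def proj(tag,X):
    c=load(tag);return cv2.projectPoints(np.array(X,float).reshape(-1,1,3),cv2.Rodrigues(c["R"])[0],c["t"],c["K"],c["D"])[0][:,0]
E
python3 - <<'E'
from h import *
o=monitor.get_obs();print(o)
for n in("scene","side","wrist"):
    c=grab(n,n+"0");print(n,(-c["R"].T@c["t"]).round(3),c["R"][2].round(2),c["K"][0,0])
a=[cv2.imread(f"pics/{n}0.png") for n in("scene","side")]
E
```

```text
pics
{'t': 0.0, 'q': array([ 1.00198988e+00,  5.33876487e-02,  1.61430170e+00,  1.13333252e-05,
        1.47599832e+00, -1.19010701e-01]), 'dq': array([-9.75291188e-04,  2.54954566e-05,  2.77824481e-04, -2.70610468e-05,
       -4.86978137e-04, -2.05870263e-03]), 'effort': array([-2.45037845e-03, -3.93675935e+01, -3.70174456e+01, -2.86810337e-04,
        7.08468579e-03, -1.14544201e-05]), 'tool_pos': array([0.27148445, 0.56243032, 0.30263917]), 'tool_rot': array([-0.70043797, -3.06177677,  0.00309147]), 'contact_force': array([-0.31979762, -0.51968802,  0.34490684]), 'wrist_torque': array([-0.02727613, -0.02888089,  0.00865278]), 'opening': 0.08557651612367971}
scene [-0.018  0.416  0.732] [ 0.53 -0.49 -0.69] 591.1474761442792
side [0.423 0.904 0.702] [ 0.03 -0.81 -0.58] 605.3163357802587
wrist [0.21  0.592 0.373] [ 0.24 -0.12 -0.96] 426.06628929841554
```

View pics/scene0.png

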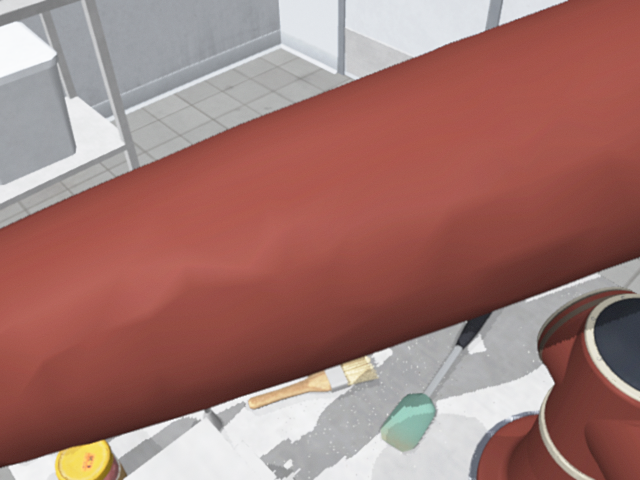

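View pics/side0.png

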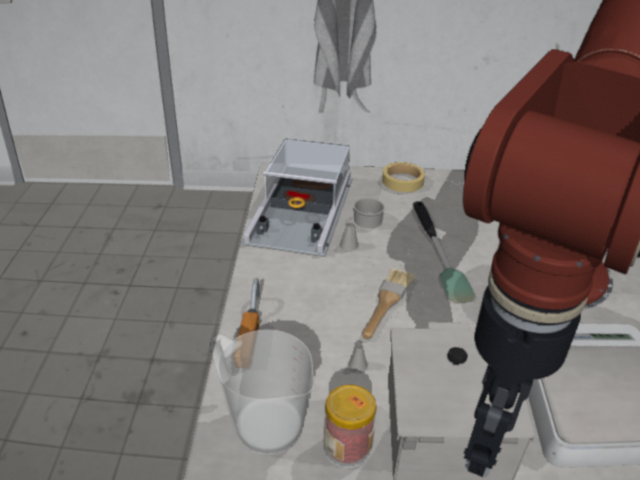

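View pics/wrist0.png

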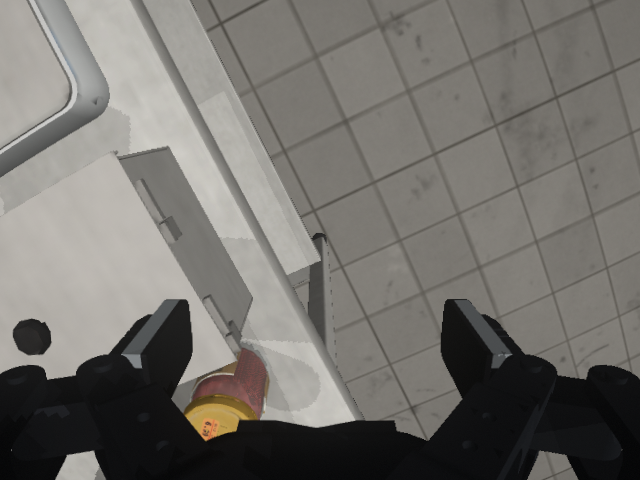

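Side view: the hook handle is at about (246,338) with its prong at (259,285). The ring is at (297,203), the stop knobs at (263,225) and (317,232), the nozzle at (349,237) and the cutter at (368,213). A jug stands close to the handle. The arm blocks the scene camera, and the wrist camera sees only the sink edge and table.

Run:
```python
from h import *
for n,p,z in [("handle",(247,335),.03),("rodtop",(258,284),.05),("ring",(297,203),.042),("knobL",(263,222),.036),("knobR",(317,228),.036),("nozzle",(349,248),0),("cutter",(368,225),0),("bedL",(247,244),.006),("bedR",(327,254),.006),("jug",(268,440),0),("jugtop",(266,350),.12),("coverTopL",(265,178),.089),("coverTopR",(334,182),.089)]:
    print(n,plane("side0",p,z).round(3))
im=cv2.imread("pics/side0.png")
a=cv2.resize(im[130:260,230:400],None,fx=4,fy=4,interpolation=cv2.INTER_CUBIC)
cv2.imwrite("pics/cropA.png",a)
```

```text
handle [0.554 0.237 0.03 ]
rodtop [0.548 0.137 0.05 ]
ring [ 0.501 -0.13   0.042]
knobL [ 0.564 -0.067  0.036]
knobR [ 0.457 -0.053  0.036]
nozzle [ 0.394 -0.04   0.   ]
cutter [ 0.355 -0.122  0.   ]
bedL [ 0.592 -0.033  0.006]
bedR [ 0.436 -0.011  0.006]
jug [0.504 0.408 0.   ]
jugtop [0.508 0.352 0.12 ]
coverTopL [ 0.567 -0.146  0.089]
coverTopR [ 0.428 -0.139  0.089]
```

Run:
```python
from h import *
for p in [(268,450),(235,430),(303,430),(268,412)]: print("jug base",plane("side0",p,0).round(3))
o,d=ray(load("side0"),(267,357)); 
for y in(.36,.38,.4): print("rim c",(o+d*(y-o[1])/d[1]).round(3))
c=load("wrist0");o=monitor.get_obs()
T=np.eye(4);T[:3,:3]=Ro.from_rotvec(o["tool_rot"]).as_matrix();T[:3,3]=o["tool_pos"]
W=np.eye(4);W[:3,:3]=c["R"];W[:3,3]=c["t"]
C=np.linalg.inv(W@T);print(C.round(3))   # T_tool_cam
np.save("C.npy",C)
pts=np.array([[.554,.237,.03],[.548,.137,.05],[.501,-.13,.042],[.564,-.067,.036],[.457,-.053,.036]])
for ang in(-64,116):
  for pos in((.53,.12,.33),(.53,.05,.38),(.53,.2,.33)):
    T2=np.eye(4);T2[:3,:3]=Ro.from_euler('z',ang,degrees=True).as_matrix()@T[:3,:3];T2[:3,3]=pos
    M=np.linalg.inv(T2@C)
    print(ang,pos,cv2.projectPoints(pts,cv2.Rodrigues(M[:3,:3])[0],M[:3,3],c["K"],c["D"])[0][:,0].round(0).tolist())
```

```text
jug base [0.502 0.425 0.   ]
jug base [0.552 0.395 0.   ]
jug base [ 0.457  0.389 -0.   ]
jug base [0.509 0.36  0.   ]
rim c [0.506 0.36  0.115]
rim c [0.503 0.38  0.137]
rim c [0.5   0.4   0.158]
[[ 0.    -0.963 -0.269  0.068]
 [ 1.     0.    -0.    -0.   ]
 [ 0.    -0.269  0.963 -0.07 ]
 [ 0.     0.     0.     1.   ]]
-64 (0.53, 0.12, 0.33) [[347.0, 55.0], [339.0, 179.0], [288.0, 436.0], [350.0, 382.0], [242.0, 369.0]]
-64 (0.53, 0.05, 0.38) [[344.0, -16.0], [337.0, 94.0], [290.0, 352.0], [349.0, 297.0], [247.0, 284.0]]
-64 (0.53, 0.2, 0.33) [[345.0, 153.0], [337.0, 271.0], [289.0, 493.0], [348.0, 445.0], [247.0, 434.0]]
116 (0.53, 0.12, 0.33) [[291.0, 316.0], [296.0, 219.0], [357.0, -123.0], [275.0, -37.0], [410.0, -17.0]]
116 (0.53, 0.05, 0.38) [[295.0, 352.0], [299.0, 275.0], [351.0, -12.0], [281.0, 62.0], [396.0, 78.0]]
116 (0.53, 0.2, 0.33) [[290.0, 236.0], [295.0, 122.0], [356.0, -216.0], [275.0, -140.0], [412.0, -120.0]]
```

View pics/cropA.png

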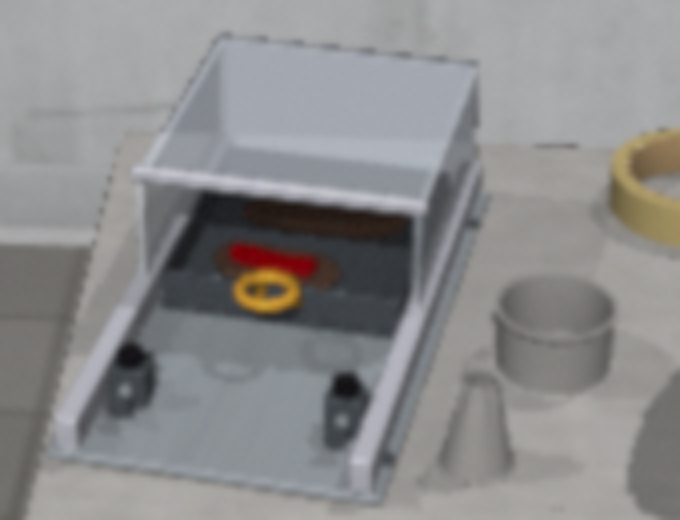

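The crop shows the ring at side pixel (296.8,202.8) and the knob tops at (262.5,218.8) and (316.5,226.3). The tray front is under the cover's front edge. Next I'll move over the hook and dock to look with the wrist camera.

arm_command(
  rows="259 -442 37 0 0 -64;259 -442 37 0 0 -64;259 -442 37 0 0 -64;259 -442 37 0 0 -64;259 -442 37 0 0 -64;259 -442 37 0 0 -64;259 -442 37 0 0 -64;259 -442 37 0 0 -64;259 -442 37 0 0 -64;259 -442 37 0 0 -64;259 -442 37 0 0 -64;259 -442 37 0 0 -64",
  jaw=1,
)

```text
t: 1.65
tool_pos: [0.5299, 0.1219, 0.3398]
tool_rot: [-2.213, -2.227, 0.002]
contact_force: [0.1, -0.2, 0.7]
opening: 0.0852
```

Run:
```python
from h import *
grab("wrist","w1");grab("scene","s1");o=monitor.get_obs();print(o["t"],o["tool_pos"],o["q"])
a=cv2.imread("pics/w1.png");b=cv2.imread("pics/s1.png")
cv2.imwrite("pics/m1.png",np.vstack([cv2.resize(a,(400,300)),cv2.resize(b,(400,300))]))
```

```text
1.75 [0.53007401 0.12158494 0.33992201] [ 8.84465990e-02 -1.60220291e-01  1.75799452e+00  4.23264369e-04
  1.54540759e+00  8.26199021e-02]
```

View pics/w1.png

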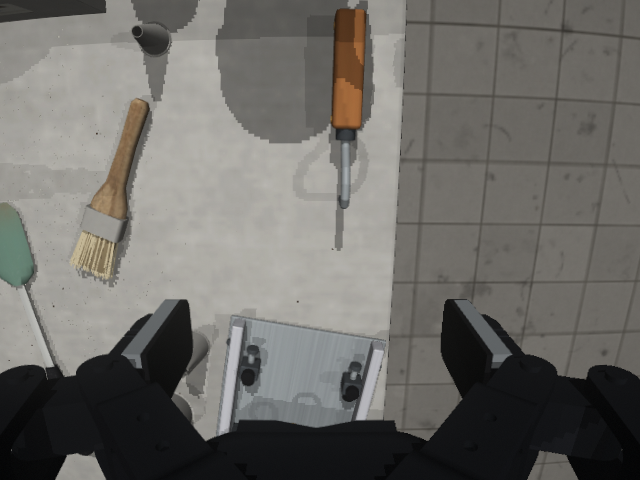

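View pics/s1.png

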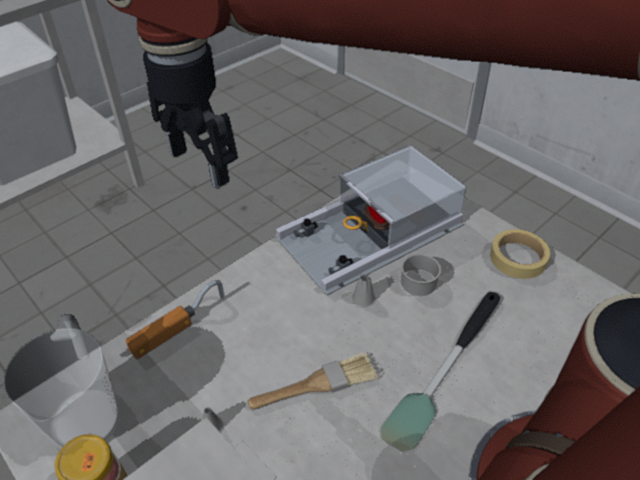

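The wrist view shows the handle from (350,8) to (347,128) and the prong bend at (344,205). The scene view shows the hook at (160,330) to (220,285), the ring at (353,223) and the knobs at (308,225) and (345,262). I'll take an enlarged crop for exact pixels.

Run:
```python
from h import *
s=cv2.imread("pics/s1.png");w=cv2.imread("pics/w1.png")
r=lambda im,k:cv2.resize(im,None,fx=k,fy=k,interpolation=cv2.INTER_CUBIC)
A=r(s[275:360,120:230],3.5)[:297,:385];B=r(s[205:290,272:386],3.5)[:297,:399]
Cc=r(cv2.rotate(w[0:220,300:400],cv2.ROTATE_90_COUNTERCLOCKWISE),3)
out=np.zeros((600,784,3),np.uint8);out[:297,:385]=A;out[:297,385:784]=B;out[300:600,:660]=Cc
cv2.imwrite("pics/m2.png",out)
```

```text
(no output)
```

View pics/m2.png

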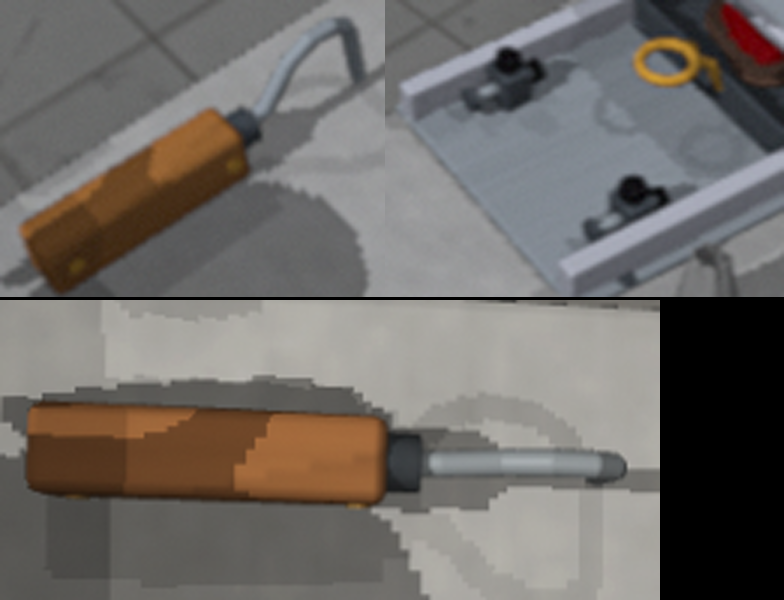

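Crop readings. In the wrist view the handle top corners are (365.7,9.3), (336.7,8.7), (360.7,128.7) and (332.3,128), with the prong at (343.5,204). In the scene view the front-left handle corner is (180.6,306.4), the tip (222.3,298.4), the ring (352.6,222.7) and the knobs (307.7,221.3) and (342.9,257.9).

Run:
```python
from h import *
P=lambda n,v:print(n,np.round(v,4))
cs=[(365.7,9.3),(336.7,8.7),(360.7,128.7),(332.3,128)]
q=[plane("w1",c,.03) for c in cs]
for c in q:P("corner",c)
c0=sum(q)/4; ax=(q[2]+q[3]-q[0]-q[1])/2;P("centre",c0);P("len",[np.linalg.norm(ax[:2]),np.degrees(np.arctan2(ax[1],ax[0]))])
P("widths",[np.linalg.norm(q[0]-q[1]),np.linalg.norm(q[2]-q[3])])
u=ax[:2]/np.linalg.norm(ax[:2]);P("tip pred",c0[:2]+.116*u)
P("tip w1 z.046",plane("w1",(343.5,204),.046));P("tip s1 z.003",plane("s1",(222.3,298.4),.003))
print("corner tri",tri(("w1",cs[2]),("s1",(180.6,306.4))),tri(("w1",cs[0]),("s1",(126.3,340.1))))
print("ring tri",tri(("side0",(296.8,202.8)),("s1",(352.6,222.7))))
k1=tri(("side0",(262.5,218.8)),("s1",(307.7,221.3)));k2=tri(("side0",(316.5,226.3)),("s1",(342.9,257.9)));print("knobs",k1,k2)
d=k1[0]-k2[0];P("knob sep,ang",[np.linalg.norm(d),np.degrees(np.arctan2(d[1],d[0]))])
```

```text
corner [0.5692 0.2775 0.03  ]
corner [0.5451 0.2776 0.03  ]
corner [0.5676 0.1791 0.03  ]
corner [0.5428 0.1795 0.03  ]
centre [0.5562 0.2284 0.03  ]
len [  0.0982 -91.1516]
widths [0.0241 0.0248]
tip pred [0.5538 0.1124]
tip w1 z.046 [0.553  0.1153 0.046 ]
tip s1 z.003 [0.5524 0.1138 0.003 ]
corner tri (array([0.56830574, 0.17922281, 0.02371537]), [np.float64(0.3), np.float64(0.3)]) (array([0.56883279, 0.27701799, 0.02652115]), [np.float64(1.4), np.float64(1.4)])
ring tri (array([ 0.50300557, -0.1357734 ,  0.04051452]), [np.float64(1.5), np.float64(1.5)])
knobs (array([ 0.56841559, -0.08956475,  0.03004145]), [np.float64(1.9), np.float64(1.9)]) (array([ 0.46020396, -0.06971074,  0.03056894]), [np.float64(2.3), np.float64(2.3)])
knob sep,ang [  0.11   -10.3967]
```

The measurements agree: handle centre (0.556,0.2285) at yaw -91.2°, and tip measured at (0.553,0.114). The ring is at (0.503,-0.136,0.0405) and the stop spacing is 110 mm. The way out points at 79.6°. I'll grip 15 mm ahead of the handle centre to stay clear of the jug.

arm_command(
  rows="26 92 0 0 0 -1.5;26 92 -60 0 0 -1.5;26 92 -120 0 0 -1.5;26 92 -180 0 0 -1.5;26 92 -210 0 0 -1.5;26 92 -235 0 0 -1.5;26 92 -250 0 0 -1.5;26 92 -258 0 0 -1.5;26 92 -263 0 0 -1.5;26 92 -263 0 0 -1.5;26 92 -263 0 0 -1.5",
)

```text
t: 3.12
tool_pos: [0.5567, 0.2137, 0.0778]
tool_rot: [-2.244, -2.198, -0.001]
contact_force: [0.3, 0.2, -0.7]
opening: 0.0856
```

arm_command(
  rows="0 0 0 0 0 0;0 0 0 0 0 0;0 0 0 0 0 0;0 0 0 0 0 0;0 0 0 0 0 0;0 0 0 0 0 0",
  jaw=0,
  squeeze=80,
)

```text
t: 3.88
tool_pos: [0.557, 0.2138, 0.0782]
tool_rot: [-2.244, -2.199, -0.002]
contact_force: [0.2, 0.4, 2.5]
opening: 0.0243
```

arm_command(
  rows="0 0 5 0 0 0;0 0 15 0 0 0;0 0 40 0 0 0;0 0 70 0 0 0;0 0 100 0 0 0;0 0 100 0 0 0;0 0 100 0 0 0",
)

```text
t: 4.75
tool_pos: [0.5563, 0.2136, 0.177]
tool_rot: [-2.243, -2.198, 0.001]
contact_force: [0.1, 0.1, -1.6]
opening: 0.0247
```

Run:
```python
from h import *
print(tri(("side0",(264.3,173.8)),("s1",(341,181))),tri(("side0",(336.5,182)),("s1",(390,217))))
c=grab("scene","s2"); print(monitor.get_obs()["tool_pos"],monitor.get_obs()["tool_rot"])
s=cv2.imread("pics/s2.png");cv2.imwrite("pics/c3.png",cv2.resize(s[150:330,80:400],None,fx=2.5,fy=2.5,interpolation=cv2.INTER_CUBIC))
o=monitor.get_obs()["tool_pos"];print("exp tip",proj("s2",[o+[-.003,-.101,-.075]]))
```

```text
(array([ 0.5701948 , -0.17311118,  0.0799129 ]), [np.float64(3.3), np.float64(3.3)]) (array([ 0.42586709, -0.14169351,  0.09352173]), [np.float64(5.8), np.float64(5.8)])
[0.55594434 0.21353439 0.17628226] [-2.24273937 -2.19746542  0.00244293]
exp tip [[214.1754222  255.31251274]]
```

View pics/c3.png

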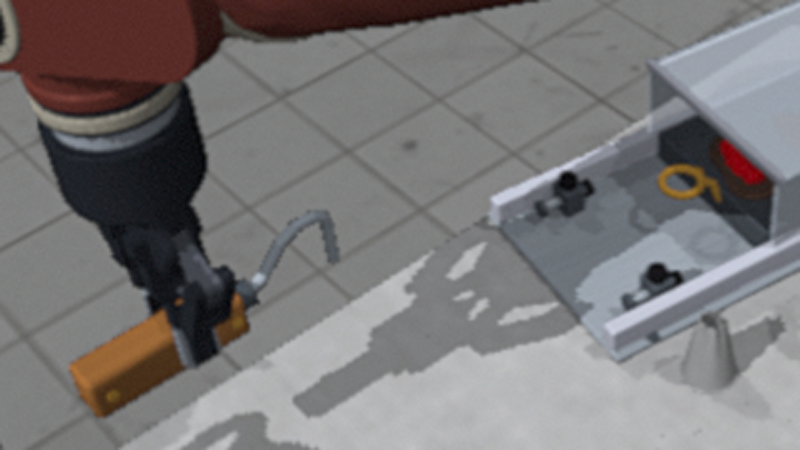

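The tip is at scene pixel (214,254.8) against a prediction of (214.2,255.3), so the hook is held as planned. The cover front is about 22 mm behind the ring, which clears. Now I'll hover over the ring.

arm_command(
  rows="-7 -50 0 0 0 -2;-14 -100 0 0 0 -4;-21 -150 0 0 0 -6;-28 -200 0 0 0 -8;-32 -235 0 0 0 -9.2;-34 -250 0 0 0 -9.2;-34 -250 -20 0 0 -9.2;-34 -250 -20 0 0 -9.2;-34 -250 -20 0 0 -9.2",
)

```text
t: 5.92
tool_pos: [0.5219, -0.0359, 0.156]
tool_rot: [-2.41, -2.011, 0.003]
contact_force: [-0.2, 0.1, -1.3]
opening: 0.0248
```

Run:
```python
from h import *
for k in("scene","side"): grab(k,k[:2]+"4")
ob=monitor.get_obs();o=ob["tool_pos"];print(o,ob["tool_rot"],ob["q"][5])
tip=o+[-.0191,-.099,-.075]
print(tip)
for k in("sc4","si4"):print(k,"exp tip",proj(k,[tip]),"ring",proj(k,[[.503,-.1358,.0405]]))
r=lambda im:cv2.resize(im,None,fx=5,fy=5,interpolation=cv2.INTER_CUBIC)
a=r(cv2.imread("pics/sc4.png")[165:255,300:380]);b=r(cv2.imread("pics/si4.png")[150:240,257:337])
cv2.imwrite("pics/c4.png",np.hstack([a,b]))
```

```text
[ 0.52235193 -0.03603931  0.15685593] [-2.41123718e+00 -2.01195860e+00  1.26693171e-03] -0.03110793506002804
[ 0.50325193 -0.13503931  0.08185593]
sc4 exp tip [[352.75991265 205.58023398]] ring [[352.65807168 223.56432931]]
si4 exp tip [[296.14329396 184.88148507]] ring [[296.44134616 202.15748098]]
```

View pics/c4.png

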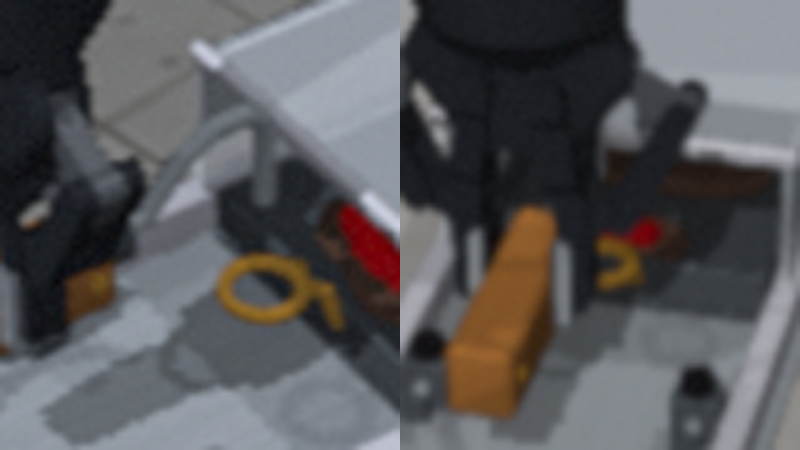

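Scene half: the tip is at full-frame (352.8,206.4) and the ring centre at (353.2,222.6). In the side half the finger hides the tip.

Run:
```python
from h import *
print("ring",plane("sc4",(353.1,222.65),.042),plane("side0",(296.8,202.8),.042));print("tip",plane("sc4",(352.8,206),.0819))
```

```text
ring [ 0.50298397 -0.1368306   0.042     ] [ 0.50191727 -0.13106493  0.042     ]
tip [ 0.50240903 -0.13427574  0.0819    ]
```

arm_command(
  rows="0 -1 -10 0 0 0;0 -1 -22 0 0 0;0 -1 -32 0 0 0;0 -1 -38 0 0 0;0 -1 -38 0 0 0;0 -1 -38 0 0 0",
)

```text
t: 6.78
tool_pos: [0.5226, -0.0371, 0.1191]
tool_rot: [-2.412, -2.012, 0.001]
contact_force: [0.3, -0.4, -0.7]
opening: 0.0246
```

arm_command(
  rows="0 0 -2 0 0 0;0 0 -4 0 0 0;0 0 -6 0 0 0;0 0 -8 0 0 0;0 0 -8 0 0 0",
)

```text
t: 7.4
tool_pos: [0.5224, -0.0371, 0.1108]
tool_rot: [-2.411, -2.012, 0.001]
contact_force: [-0.7, -0.5, -1.7]
opening: 0.0242
```

arm_command(
  rows="0 0 -3 0 0 0;0 0 -6 0 0 0;0 0 -9 0 0 0;0 0 -10 0 0 0;0 0 -10 0 0 0;0 0 -10 0 0 0",
)

```text
t: 8.15
tool_pos: [0.5225, -0.0371, 0.101]
tool_rot: [-2.411, -2.012, 0.001]
contact_force: [-0.4, 0.1, -1.3]
opening: 0.0244
```

Run:
```python
from h import *
grab("scene","sc5");ob=monitor.get_obs();print(ob["tool_pos"],ob["contact_force"])
cv2.imwrite("pics/c5.png",cv2.resize(cv2.imread("pics/sc5.png")[165:255,300:390],None,fx=6,fy=6,interpolation=cv2.INTER_CUBIC))
```

```text
[ 0.52252846 -0.03708379  0.10098359] [ 0.59834849  0.06787018 -1.59076556]
```

View pics/c5.png

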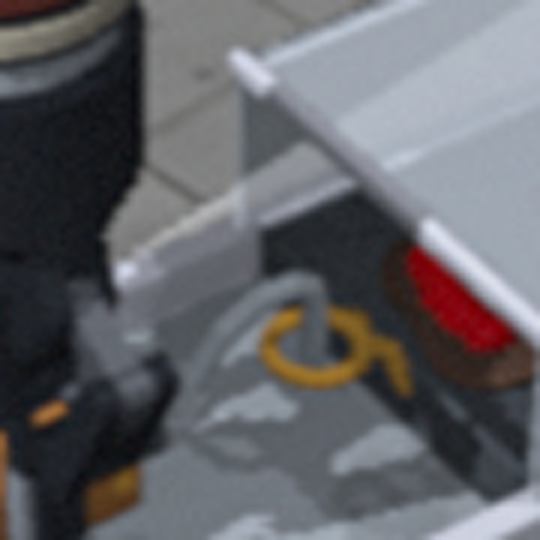

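The crop shows the prong down through the ring. I'll pull along (0.18, 0.984).

arm_command(
  rows="0.4 2 0 0 0 0;0.8 4 0 0 0 0;1.3 7 0 0 0 0;2 11 0 0 0 0;2.7 15 0 0 0 0;3.5 19 0 0 0 0;4.2 23 0 0 0 0;5 27 0 0 0 0;5.7 31 0 0 0 0;6.4 35 0 0 0 0;7.1 39 0 0 0 0;7.7 42 0 0 0 0",
)

```text
t: 9.7
tool_pos: [0.5303, 0.0052, 0.101]
tool_rot: [-2.411, -2.012, 0.001]
contact_force: [-0.6, -4.2, -1.2]
opening: 0.0245
```

arm_command(
  rows="0.2 1 0 0 0 0;0.4 2 0 0 0 0;0.6 3 0 0 0 0;0.8 4.5 0 0 0 0;1.1 6 0 0 0 0;1.4 7.5 0 0 0 0;1.6 9 0 0 0 0;1.8 10 0 0 0 0;1.8 10 0 0 0 0",
)

```text
t: 10.82
tool_pos: [0.5321, 0.0153, 0.101]
tool_rot: [-2.411, -2.012, 0.001]
contact_force: [-0.9, -4.6, -0.8]
opening: 0.0245
```

Run:
```python
from h import *
grab("scene","sc6");ob=monitor.get_obs();print(ob["tool_pos"],ob["contact_force"],ob["t"])
cv2.imwrite("pics/c6.png",cv2.resize(cv2.imread("pics/sc6.png")[190:290,280:390],None,fx=6,fy=6,interpolation=cv2.INTER_CUBIC))
```

```text
[0.53207704 0.01532197 0.1010026 ] [-0.89060459 -3.21220247 -1.94038637] 10.875
```

View pics/c6.png

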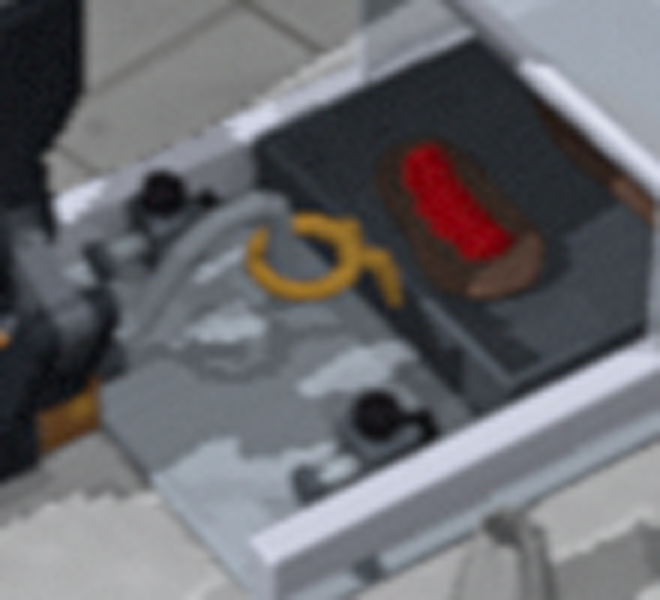

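The crop shows the tray in front of the cover with both biscuits inside. The right pad's end is at about (437,425), which is full-frame (352.8,260.8), and the left pad's end at about (213,200), which is (315.5,223.3).

Run:
```python
from h import *
u=np.array([.18,.984]);f=np.array([.5072,-.1152])
for p in((352.8,260.8),(315.5,223.3)):
    X=plane("sc6",p,.017);print(X,"gap mm",1e3*(X[:2]-f)@u)
print("front bottom",plane("sc6",(280+470/6,190+410/6),.008)[:2]@u, "front est",f@u)
```

```text
[ 0.45544615 -0.0884679   0.017     ] gap mm 16.98868825258355
[ 0.56777411 -0.10726894  0.017     ] gap mm 18.70750535907193
front bottom -0.021478950054905285 front est -0.022060800000000005
```

The gap estimate is about 17 to 19 mm, so I'll advance 11 mm and then creep.

arm_command(
  rows="0.3 1.5 0 0 0 0;0.5 3 0 0 0 0;0.8 4.5 0 0 0 0;1.1 6 0 0 0 0;1.3 7.5 0 0 0 0;1.6 9 0 0 0 0;1.8 10 0 0 0 0;2 11 0 0 0 0;2 11 0 0 0 0",
)

```text
t: 12.0
tool_pos: [0.5341, 0.0265, 0.101]
tool_rot: [-2.411, -2.012, 0.001]
contact_force: [-1.8, -2.5, -1.8]
opening: 0.0244
```

arm_command(
  rows="0.1 0.5 0 0 0 0;0.2 1 0 0 0 0;0.2 1 0 0 0 0",
)

```text
t: 12.38
tool_pos: [0.5343, 0.0275, 0.101]
tool_rot: [-2.411, -2.012, 0.0]
contact_force: [-0.9, -4.4, -1.5]
opening: 0.0248
```

arm_command(
  rows="0.1 0.5 0 0 0 0;0.2 1 0 0 0 0;0.2 1 0 0 0 0",
)

```text
t: 12.75
tool_pos: [0.5345, 0.0285, 0.101]
tool_rot: [-2.411, -2.012, 0.0]
contact_force: [-1.3, -4.0, -1.6]
opening: 0.0244
```

arm_command(
  rows="0.1 0.5 0 0 0 0;0.2 1 0 0 0 0;0.2 1 0 0 0 0",
)

```text
t: 13.12
tool_pos: [0.5347, 0.0296, 0.101]
tool_rot: [-2.411, -2.012, 0.0]
contact_force: [0.3, -2.7, -1.3]
opening: 0.0246
```

arm_command(
  rows="0.1 0.5 0 0 0 0;0.2 0.9 0 0 0 0;0.2 0.9 0 0 0 0",
)

```text
t: 13.5
tool_pos: [0.5349, 0.0305, 0.101]
tool_rot: [-2.411, -2.012, 0.0]
contact_force: [-0.5, -4.1, -0.8]
opening: 0.0245
```

arm_command(
  rows="0.1 0.5 0 0 0 0;0.2 0.9 0 0 0 0;0.2 0.9 0 0 0 0",
)

```text
t: 13.88
tool_pos: [0.5351, 0.0315, 0.101]
tool_rot: [-2.411, -2.012, 0.0]
contact_force: [-0.6, -3.9, -0.9]
opening: 0.0245
```

arm_command(
  rows="0.1 0.5 0 0 0 0;0.2 0.9 0 0 0 0;0.2 0.9 0 0 0 0",
)

```text
t: 14.25
tool_pos: [0.5353, 0.0325, 0.101]
tool_rot: [-2.411, -2.012, 0.0]
contact_force: [-0.6, -3.4, -1.8]
opening: 0.0246
```

arm_command(
  rows="0.1 0.5 0 0 0 0;0.2 0.9 0 0 0 0;0.2 0.9 0 0 0 0",
)

```text
t: 14.62
tool_pos: [0.5355, 0.0334, 0.101]
tool_rot: [-2.41, -2.012, 0.0]
contact_force: [-0.3, -4.2, -0.7]
opening: 0.0244
```

arm_command(
  rows="0.1 0.5 0 0 0 0;0.2 0.9 0 0 0 0;0.2 0.9 0 0 0 0",
)

```text
t: 15.0
tool_pos: [0.5357, 0.0341, 0.101]
tool_rot: [-2.411, -2.012, 0.001]
contact_force: [-0.4, -5.4, -1.6]
opening: 0.0244
```

arm_command(
  rows="0.1 0.4 0 0 0 0;0.1 0.5 0 0 0 0;0.1 0.5 0 0 0 0",
)

```text
t: 15.38
tool_pos: [0.5358, 0.0343, 0.101]
tool_rot: [-2.411, -2.013, 0.002]
contact_force: [-1.3, -5.5, -1.2]
opening: 0.0246
```

arm_command(
  rows="0.1 0.5 0 0 0 0;0.1 0.6 0 0 0 0;0.1 0.6 0 0 0 0",
)

```text
t: 15.75
tool_pos: [0.5358, 0.0344, 0.1008]
tool_rot: [-2.411, -2.014, 0.003]
contact_force: [-0.9, -5.4, -1.2]
opening: 0.0247
```

arm_command(
  rows="0.1 0.7 0 0 0 0;0.2 1 0 0 0 0;0.2 1.1 0 0 0 0;0.2 1.1 0 0 0 0",
)

```text
t: 16.25
tool_pos: [0.5358, 0.0346, 0.1007]
tool_rot: [2.41, 2.013, -0.006]
contact_force: [-1.2, -8.9, -1.0]
opening: 0.0249
```

arm_command(
  rows="0.2 1.2 0 0 0 0;0.3 1.5 0 0 0 0;0.3 1.6 0 0 0 0;0.3 1.6 0 0 0 0;0.3 1.6 0 0 0 0;0.3 1.6 0 0 0 0;0.3 1.6 0 0 0 0;0.3 1.6 0 0 0 0;0.3 1.6 0 0 0 0;0.3 1.6 0 0 0 0",
)

```text
t: 17.5
tool_pos: [0.5358, 0.0349, 0.1004]
tool_rot: [2.408, 2.013, -0.011]
contact_force: [-1.8, -10.3, -2.1]
opening: 0.0245
```

arm_command(
  rows="0.3 1.6 0 0 0 0;0.4 1.9 0 0 0 0;0.4 2 0 0 0 0;0.4 2 0 0 0 0;0.4 2 0 0 0 0;0.4 2 0 0 0 0;0.4 2 0 0 0 0;0.4 2 0 0 0 0;0.4 2 0 0 0 0;0.4 2 0 0 0 0;0.4 2 0 0 0 0;0.4 2 0 0 0 0",
)

```text
t: 19.0
tool_pos: [0.5358, 0.0352, 0.1]
tool_rot: [2.406, 2.012, -0.016]
contact_force: [-1.7, -11.4, -1.4]
opening: 0.0244
```

arm_command(
  rows="0.4 2 0 0 0 0;0.4 2.3 0 0 0 0;0.5 2.5 0 0 0 0;0.5 2.5 0 0 0 0;0.5 2.5 0 0 0 0;0.5 2.5 0 0 0 0;0.5 2.5 0 0 0 0;0.5 2.5 0 0 0 0;0.5 2.5 0 0 0 0",
)

```text
t: 20.12
tool_pos: [0.5358, 0.0356, 0.0995]
tool_rot: [2.403, 2.011, -0.023]
contact_force: [-2.7, -13.1, -2.6]
opening: 0.0244
```

Run:
```python
from h import *
import pickle
f=[]
for i in range(4):
    grab("scene","sc7"); ob=monitor.get_obs(); f.append(ob["contact_force"])
print(np.mean(f,0),ob["tool_pos"],ob["tool_rot"],ob["t"])
```

```text
[ -2.21368833 -13.62883137  -2.14993065] [0.53582867 0.03561357 0.09949405] [ 2.40298994  2.01096303 -0.0235428 ] 20.325
```

arm_command(
  rows="0 0 0 0 0 0;-0.3 -1.5 0 0 0 0;-0.5 -3 0 0 0 0;-0.9 -5 0 0 0 0;-1.1 -6 0 0 0 0;-1.1 -6 0 0 0 0;-1.1 -6 0 0 0 0",
)

```text
t: 21.2
tool_pos: [0.5348, 0.0297, 0.0995]
tool_rot: [2.403, 2.011, -0.023]
contact_force: [-1.0, 0.3, -1.4]
opening: 0.0243
```

Run:
```python
from h import *
grab("scene","sc8");ob=monitor.get_obs();print(ob["tool_pos"],ob["tool_rot"],ob["contact_force"],ob["t"])
a=[cv2.resize(cv2.imread(f"pics/{n}.png")[190:290,280:380],None,fx=4,fy=4,interpolation=cv2.INTER_CUBIC) for n in("sc7","sc8")]
cv2.imwrite("pics/c8.png",np.hstack(a))
```

```text
[0.53474095 0.02967554 0.09951349] [ 2.40304885  2.01096009 -0.0234299 ] [-0.24544323 -0.30762949 -1.02907272] 21.25
```

View pics/c8.png

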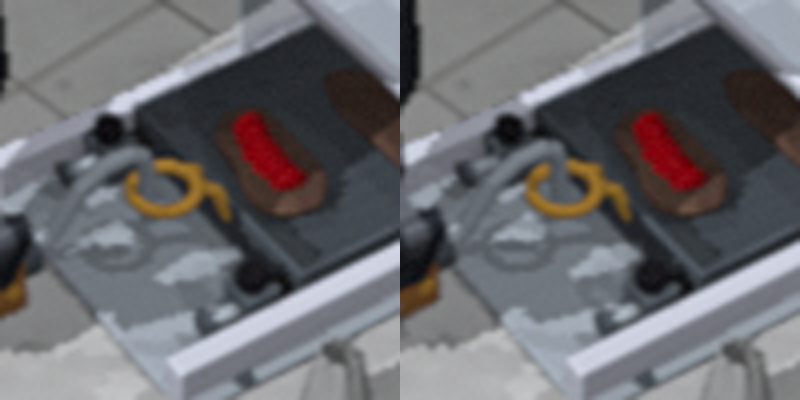

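The side-by-side (12th and last view) shows the prong now at the ring's centre. The tray has not moved, the pads are against its front, and both biscuits are in it. I'll lift out.

arm_command(
  rows="0 0 4 0 0 0;0 0 9 0 0 0;0 0 15 0 0 0;0 0 23 0 0 0;0 0 33 0 0 0;0 0 45 0 0 0;0 0 60 0 0 0;0 0 80 0 0 0;0 0 80 0 0 0",
)

```text
t: 22.38
tool_pos: [0.5363, 0.0296, 0.1826]
tool_rot: [2.4, 2.009, -0.017]
contact_force: [-0.6, -1.1, -1.3]
opening: 0.0247
```

Run:
```python
from h import *
grab("scene","sc9");ob=monitor.get_obs();p=ob["tool_pos"];print(p,ob["contact_force"],ob["t"])
R=Ro.from_rotvec([-2.244,-2.199,-.002])*Ro.from_rotvec(ob["tool_rot"]).inv()
print("turn deg",np.degrees(R.as_rotvec()).round(2),"shift mm",((np.array([.557,.2138,.0782])-p)*1e3).round(1))
# tray moved since sc8? brass ring centroid
for n in("sc7","sc8","sc9"):
    h=cv2.cvtColor(cv2.imread(f"pics/{n}.png"),cv2.COLOR_BGR2HSV)[200:260,300:350]
    m=cv2.inRange(h,(12,130,90),(30,255,255));ys,xs=np.nonzero(m);print(n,len(xs),xs.mean()+300,ys.mean()+200)
```

```text
[0.53550408 0.02961572 0.18110196] [-0.26343688  0.28788547 -2.19566189] 22.425
turn deg [ 0.97 -0.19  8.99] shift mm [  21.5  184.2 -102.9]
sc7 151 324.63576158940396 237.27152317880794
sc8 151 324.34437086092714 237.18543046357615
sc9 166 323.6144578313253 236.80722891566265
```

arm_command(
  rows="4 40 0 0.2 0 2;10 85 0 0.5 0 5;16 135 0 1 -0.2 9;21 170 -10 1 -0.2 9;21 184 -35 1 -0.2 9;21 184 -60 1 -0.2 9;21 184 -78 1 -0.2 9;21 184 -90 1 -0.2 9;21 184 -96 1 -0.2 9;21 184 -98 1 -0.2 9;21 184 -98 1 -0.2 9",
)

```text
t: 23.8
tool_pos: [0.557, 0.2136, 0.0838]
tool_rot: [2.244, 2.198, 0.004]
contact_force: [0.2, 0.4, -1.8]
opening: 0.0243
```

arm_command(
  rows="0 0 -1.5 0 0 0;0 0 -3 0 0 0;0 0 -4 0 0 0;0 0 -4.5 0 0 0;0 0 -4.5 0 0 0",
)

```text
t: 24.42
tool_pos: [0.5569, 0.2136, 0.0792]
tool_rot: [2.244, 2.198, 0.004]
contact_force: [-0.5, 1.0, -1.6]
opening: 0.0246
```

arm_command(
  rows="0 0 -0.5 0 0 0;0 0 -1 0 0 0;0 0 -1.3 0 0 0;0 0 -1.3 0 0 0",
)

```text
t: 24.92
tool_pos: [0.557, 0.2136, 0.0782]
tool_rot: [2.244, 2.199, 0.004]
contact_force: [-1.8, -0.5, 2.1]
opening: 0.0243
```

Contact is at the grasp height, so I'll open and lift.

arm_command(
  rows="0 0 0 0 0 0;0 0 0 0 0 0;0 0 0 0 0 0;0 0 0 0 0 0;0 0 0 0 0 0;0 0 0 0 0 0",
  jaw=1,
)

```text
t: 25.68
tool_pos: [0.557, 0.2136, 0.0782]
tool_rot: [2.244, 2.199, 0.004]
contact_force: [0.6, -0.0, -0.1]
opening: 0.0856
```

arm_command(
  rows="0 0 10 0 0 0;0 0 25 0 0 0;0 0 60 0 0 0;0 0 110 0 0 0;0 0 160 0 0 0;0 -40 200 0 0 0;0 -90 250 0 0 0;0 -90 262 0 0 0;0 -90 262 0 0 0",
)

```text
t: 26.8
tool_pos: [0.5575, 0.1236, 0.3427]
tool_rot: [2.243, 2.196, 0.01]
contact_force: [0.4, 0.0, 0.9]
opening: 0.0853
```

Run:
```python
from h import *
grab("scene","s10");grab("wrist","w10");ob=monitor.get_obs();print(ob["tool_pos"],ob["contact_force"],ob["t"],ob["opening"])
def cen(n,lo,hi,x0,y0,x1,y1):
    h=cv2.cvtColor(cv2.imread(f"pics/{n}.png"),cv2.COLOR_BGR2HSV)[y0:y1,x0:x1]
    m=cv2.inRange(h,lo,hi);ys,xs=np.nonzero(m);return len(xs),np.array([xs.mean()+x0,ys.mean()+y0]).round(1),(xs.min()+x0,ys.min()+y0,xs.max()+x0,ys.max()+y0)
for n in("s1","s10"):
    print(n,"handle",cen(n,(5,120,60),(18,255,255),115,270,240,370))
    print(n,"jam",cen(n,(0,180,80),(4,255,255),300,180,400,270),"nozzle/cutter diff" )
h=cen("w10",(5,120,60),(18,255,255),280,0,400,200);print("wrist handle",h)
print(plane("w10",h[1],.03), "ring",cen("s10",(12,130,90),(30,255,255),300,200,350,260))
a,b=[cv2.cvtColor(cv2.imread(f"pics/{n}.png"),cv2.COLOR_BGR2GRAY)[240:300,350:445].astype(float) for n in("s1","s10")]
print("nozzle/cutter region shift",cv2.phaseCorrelate(a,b))
r=np.array(cen("s10",(12,130,90),(30,255,255),300,200,350,260)[1]);print("ring pos",plane("s10",r,.042))
```

```text
[0.55640913 0.12435935 0.33885538] [-1.40500263 -0.15444046 -0.28524472] 26.9 0.08533322404677411
s1 handle (1345, array([159.4, 330.4]), (np.int64(126), np.int64(307), np.int64(190), np.int64(357)))
s1 jam (28, array([373.4, 214.7]), (np.int64(368), np.int64(208), np.int64(384), np.int64(222))) nozzle/cutter diff
s10 handle (1350, array([158.9, 330. ]), (np.int64(126), np.int64(306), np.int64(189), np.int64(356)))
s10 jam (28, array([343.2, 226.4]), (np.int64(338), np.int64(218), np.int64(353), np.int64(236))) nozzle/cutter diff
wrist handle (3469, array([313.7,  71.8]), (np.int64(298), np.int64(12), np.int64(328), np.int64(131)))
[0.55742695 0.22926398 0.03      ] ring (160, array([322.8, 236.3]), (np.int64(311), np.int64(230), np.int64(336), np.int64(243)))
nozzle/cutter region shift ((0.2398172980382327, -0.07330443423879629), 0.7382499420437837)
ring pos [ 0.51470419 -0.0755697   0.042     ]
```

Run:
```python
from h import *
g=lambda n:cv2.cvtColor(cv2.imread(f"pics/{n}.png"),cv2.COLOR_BGR2HSV)
for n in("sc7","sc8","sc9","s10"):
    m=cv2.inRange(g(n)[200:250,325:370],(0,150,60),(5,255,255));ys,xs=np.nonzero(m);print(n,len(xs),xs.mean(),ys.mean())
G=lambda n:cv2.cvtColor(cv2.imread(f"pics/{n}.png"),cv2.COLOR_BGR2GRAY)
T=G("sc8")[205:262,320:375]
for n in("sc7","sc9","s10"):
    r=cv2.matchTemplate(cv2.resize(G(n)[195:272,310:385],None,fx=4,fy=4,interpolation=3),cv2.resize(T,None,fx=4,fy=4,interpolation=3),cv2.TM_CCOEFF_NORMED);v,_,_,l=cv2.minMaxLoc(r)[0:2]+(0,0) if 0 else cv2.minMaxLoc(r);print(n,_,(np.array(l)/4-10))
```

```text
sc7 49 21.46938775510204 28.53061224489796
sc8 55 21.163636363636364 27.763636363636362
sc9 49 20.591836734693878 28.224489795918366
s10 60 20.55 27.516666666666666
sc7 (80, 0) [0. 0.]
sc9 (80, 0) [0. 0.]
s10 (80, 0) [0. 0.]
```

```bash
python3 -c "
from station import workorder;print(workorder.finish_job())"
```

```text
the job is handed in; nothing more can be done
None
```

I drew the tray onto its buffers with the hook, seated it, unhooked it and laid the hook back on the bare table. The job was handed in at about 27 s of the 72 s allowed; it returned no verdict.

- **Pull on the buffers:** I held the pull for about 4 s, stepping the hook force from roughly 10 N up to 14 N. Dragging the tray alone took about 4 N, so the buffers carried an estimated 6–10 N. That figure is inferred, because only the hook's pull is measured.
- **Tray:** It did not shift in the scene camera between the pull and the hand-in (template match, to about a quarter pixel). The ring and jam colour centroids did drift by up to about 2 px. I put that down to shadow and the prong covering part of the ring.
- **Biscuits:** Both lay in the tray in the last picture I viewed, before unhooking. The jam biscuit still showed in the final image check; I did not re-check the plain one.
- **Hook:** The handle is back at (0.557, 0.229), within 2 mm of its first place. I put it down at its grasp height until it touched the table, about 0.2 m from the ring.
- **Nozzle and cutter:** They moved less than about 0.25 px in the scene camera.

The gripper is open and clear of everything.

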